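Show the bearing ball to the video microscope

ROBOT

A 7-joint arm with a two-finger parallel gripper is mounted at the origin on the work surface. World frame = base frame: x ahead of the robot, y to its left, z up, the work surface at z = 0. Lengths are in m, angles in degrees, forces in N, time in s.
With the tool pointing down it reaches from about 0.425 to 0.8 m from the base axis. Payload 8.3 kg.
Tool frame: the origin (TCP) lies between the finger pads; the fingertips stand 8 mm ahead of it and the grasp point (between the pads) lies 11 mm behind it (ctrl.nose_length is the distance from the TCP to the fingertips, in m); z points along the fingers, y is the line along which they close (so a half turn about z gives the same grasp; the last joint's range is limited). The gripper opens to 85 mm and grips with 20 to 120 N. Pads are 22 mm wide; open, the fingers measure 114 mm over their backs; the gripper's body (76 mm by 85 mm) begins 54 mm behind the grasp point. The pads swing forward as they close: fully open they stand 13 mm farther back than shut.
Start: joints at [68.933, 21.967, 0.94, 78.501, -0.361, 79.538, -2.664], TCP at [0.188, -0.596, 0.239] pointing down, gripper open.
Joint ranges: [-169.22, 169.22], [-14.56, 117.87], [-87.37, 89.26], [10.42, 133.3], [-82.24, 262.24], [0.94, 117.77], [-172.7, 172.7]. Speed limits (degrees/s): [136.94, 136.94, 172.46, 172.46, 180, 180, 180].

INTERFACE

Orientations are given as [roll, pitch, yaw] about the fixed x, y, z axes, in that order (R = Rz(yaw) Ry(pitch) Rx(roll)).
In Python, from plant import ctrl gives the robot as it stands.
- The arm moves only by the tool carry_out, never from a script. Its argument "targets" is a list that holds one entry, the list of rows, each a list of 7 numbers: the shift along the world's x, y, z in units of 30 mm (1.0 is 30 mm), then the turn, a rotation vector about the world's x, y, z in rad, then the finger opening in mm, from 0 to 85.4. In form: [[[x, y, z, rx, ry, rz, gripper], ...]]. A call has 1 to 20 rows; each row shifts and turns the commanded pose from where the row before left it; what a row does not reach is not made up. A row lasts 1/8 s, in which the tool goes at most 62.5 mm and 10.7 degrees, less where a joint would pass 70% of its speed; a pose out of reach is approached as far as the arm can. A call is refused whole if a number of a shift passes 1 or a number of a turn 0.188, either way. A call with a gripper value outside its range is refused whole. The fingers move at their own pace and stop on an object; the grip force is fixed at half the most. Time passes only in rows, so rows that do not move let the fingers close. It gives the time, the measured TCP pose, the force, the opening and the grip force at its end, in the units of the state.
- ctrl.observe(): the state, without advancing time (a new reading comes with each control period).
- ctrl.get_image(name): name is "scene" or "top"; returns a dict with "frame" (420x560x3 uint8, red, green, blue), "mtx" (3x3 intrinsics, pixels), "cam_to_world" (4x4, takes a point from camera to world coordinates). Camera axes: x right, y down, z forward; pixel columns grow to the right and rows downward; lengths in m; the calibration is good to about 2 mm. A picture is of the moment at which its call begins. There is no depth.
- ctrl.hand_in(): hands the job in; it is judged then, once.
Trained networks look in a picture, given as the dict that the camera call returned (one of the last four; its "shot" number tells which), for a name from the list of things; names that differ only in an ending like _2 or _b are one class to them, and where a whole thing is asked for, a point or a joint stands for the part that bears it (a point fixed in the world has none). Each returns a list of dicts, best first, with "conf" (0 to 1); they miss things now and then, are a little off and sometimes report something else, mostly with a low value. They report only what shows in the picture. A call takes as long as a camera call. They do not tell look-alikes from the thing itself.
- ctrl.cut_out(picture, query): "region" (420x560 bool, what is visible of it) and "centre" ([column, row] in pixels, amid what is visible of it).
- ctrl.place_of(picture, query): "centre" ([column, row] in pixels: a listed point, or the origin of a listed thing).
The state is a dict: "time": time; "joints": joint angles; "dq": joint speeds; "effort": joint torques, N m; "tool_pos": TCP position; "eef_rot": TCP orientation; "force": force on the tool from outside, world axes, zero at the start; "moment": the same for the moment, N m; "finger_gap": opening from 0.0 (shut) to 1.0 (fully open); "grip_force": force on a finger pad.
Only numpy, scipy, OpenCV 4.12 (cv2) and the standard library are available. Lean on these libraries where they do the work, as an engineer would, in place of code of your own. Each camera call takes 0.05 s, during which the arm holds its last target. There are 200 camera calls.

TASK

Pick up the blue tray that has the steel ball in it, by its upright black grip and without touching the ball, carry it level so that the loose ball stays in its pocket, and turn it so that the sight slot in the pocket's rim points squarely at the video microscope. Finish while still holding the tray in the air, level and still, with the ball at the microscope's focus point, straight out from the lens at its working distance of 110 mm. Do not touch the microscope and leave the empty tray, parts box, bottle and tweezers where they are.

Things in the scene. Friction and masses are not known exactly. Their poses are not given: they have to be found in the camera images.
- tray: ball tray: loose blue plate 120 (x) by 64 (y) by 8 mm, 110 to 225 g. Origin: centre of its underside, z up. At x = +38 a raised white pocket rim, inside diameter 24 (black floor), 3 high, 4 thick, with a 6 mm gap (sight slot) towards the tray's +x end. At x = -15, y = 0 an upright black grip block 36 (x) by 12 (y), from the plate to 50 mm above the underside
- tray_grip (a point): centre of the ball tray's black grip, 15 mm behind the tray's origin (tray x = -15 mm) and 30 mm above its underside; axes as the tray's (grip thin along y)
- pocket (a point): where the ball's centre is when it stands in the middle of its pocket: tray x = +38 mm, 19 mm above the tray's underside
- ball: polished steel ball, 22 mm diameter, 44 g; it stands loose in the tray's pocket and can roll about 5 mm off the middle. Its axes turn as it rolls
- ball_center (a point): centre of the steel ball
- scope: video microscope, fixed, not to be touched. White base 180 (x) by 200 (y) by 18 mm, origin: centre of its underside. A post 323 mm high at x = +55 mm carries the head (its height varies by 50 mm per job, then stays): black barrel with white ring light, 64 mm across, looking to the base's -x and 30 deg down, in the plane y = 0. The tray's x axis must point along the base's +x
- lens (a point): centre of the lens front, in the middle of the ring light's face; 125 mm in front of the scope's origin (its x = -125 mm), 180 to 230 mm above the bench
- focus (a point): focus point, an unmarked point in the air where the ball's centre must be held: 110 mm from the lens front along the lens axis, i.e. 95 mm further to the base's -x and 55 mm lower than the lens front (base x = -220 mm, y = 0); 125 to 175 mm above the bench
- empty_tray: a second tray just like the first but without a ball; leave it alone. Origin: centre of its underside
- parts_box: clear open plastic box 90 by 75 by 35 mm, loose, standing on the bench; leave it alone. Origin: centre of its underside
- bottle: small white plastic bottle with a red cap, 40 mm diameter, 85 mm high, loose; leave it alone. Origin: centre of its underside
- tweezers: steel tweezers lying on the bench, about 145 mm long and 9 mm high, loose; leave them alone. Origin: under their middle
Not all that is in view belongs to the job. Leave any orange, red or turquoise look-alike of the tray alone.

How it is judged (in metres and radians):
On the way:
1. the fingers have lifted the tray clear of the bench with the ball in its pocket (height (world z) of tray above 0.03 m and contact force between the fingers and tray above 1 N and distance between ball_center and pocket below 0.01 m), for 0.2 s.
At the end, for the whole second after the job is handed in: Fingers hold the tray still, over 80 mm above the bench, level within 5 deg, carried by nothing else; ball in its pocket, within 15 mm of the focus point; slot end towards the microscope within 11 deg of its line of sight seen from above; bystanders within 20 mm of where they were (contact force between the fingers and tray above 1 N and height (world z) of tray above 0.08 m and distance between ball_center and focus below 0.015 m and distance between ball_center and pocket below 0.01 m and angle between tray's own z axis and vertical below 0.09 rad and angle between the x axis of tray and the x axis of scope, either way round below 0.2 rad and x of tray_grip in the frame of scope below -0.22 m and linear speed of tray below 0.02 m/s and contact force between tray and scope below 0.3 N and distance of each of empty_tray, parts_box, bottle, tweezers from where it was at the start of the episode below 0.02 m); the arm keeps its last pose, push and grip.
It fails at once if the ball left its pocket (distance between ball_center and pocket above 0.014 m).
It fails at once if the tray was tipped by more than 20 degrees (angle between tray's own z axis and vertical above 0.35 rad).
It fails at once if the fingers touched the ball (contact force between the fingers and ball above 0.2 N).
It fails at once if the microscope was touched (contact force between scope and anything else above 0.5 N).
It fails at once if a bystander was pushed away (distance of any of empty_tray, parts_box, bottle, tweezers from where it was at the start of the episode above 0.02 m).
It also fails if it takes over 51 s, if anything falls off the work surface, if the arm or the gripper's body presses on something with over 40 N, if the wrist force passes 120 N, or if a joint passes its speed limit or range.

## Working session

There is one attempt and no reset: what is moved stays moved. The work goes in short steps, Python scripts to look and compute and a tool call to move; the robot and the scene stay as the last step left them, time stands still between calls to the robot, and variables do not carry over. Pictures are saved under pics/ and viewed, at most 10 in all, crops included, and the job is handed in when it is done.

Besides the shell and the picture viewer there is one more tool, called after ">>>" in YAML: its name, and indented under it one key for each argument. carry_out: Moves the arm, as the interface text tells. Its arguments: {"type":"object","properties":{"targets":{"type":"array"}},"required":["targets"]}

```bash
mkdir -p pics; cat > h.py <<'E'
import numpy as np, cv2
from plant import ctrl
def ray(p,uv):
    M=np.array(p["cam_to_world"]);K=np.array(p["mtx"])
    d=M[:3,:3]@np.linalg.inv(K)@np.array([uv[0],uv[1],1.]);return M[:3,3],d/np.linalg.norm(d)
def onz(p,uv,z):
    o,d=ray(p,uv);return o+d*(z-o[2])/d[2]
def tri(rs):
    A=sum(np.eye(3)-np.outer(d,d) for o,d in rs);b=sum((np.eye(3)-np.outer(d,d))@o for o,d in rs);return np.linalg.solve(A,b)
def proj(p,X):
    M=np.linalg.inv(np.array(p["cam_to_world"]));c=M[:3,:3]@X+M[:3,3];u=np.array(p["mtx"])@c;return u[:2]/u[2]
E
python3 - <<'E'
from h import *
np.set_printoptions(precision=3,suppress=True)
s=ctrl.observe();print(s["tool_pos"],s["eef_rot"],s["time"])
P={}
for n in("scene","top"):
    p=P[n]=ctrl.get_image(n);cv2.imwrite(f"pics/{n}0.png",p["frame"][:,:,::-1])
    print(n,np.array(p["cam_to_world"])[:3].tolist())
    for q in("tray","tray_grip","pocket","ball_center","scope","lens","empty_tray","parts_box","bottle","tweezers"):
        print(q,[(np.round(r["centre"],1).tolist(),round(r["conf"],2)) for r in ctrl.place_of(p,q)])
E
```

```text
[ 0.187 -0.596  0.238] [-179.887    0.001   17.47 ] 0.0
scene [[0.7685509283650866, 0.432559855259258, -0.47140369337464133, 1.0630775481236787], [0.6397129576500825, -0.5308852231892676, 0.5558131085300755, -0.4410723907706418], [-0.00983881719247377, -0.7287337314941387, -0.6847264755060094, 0.8869276366741026]]
tray [([370.6, 154.7], 0.79), ([291.5, 211.2], 0.73), ([266.2, 167.4], 0.68), ([228.3, 191.7], 0.56), ([326.1, 182.3], 0.55)]
tray_grip [([371.1, 150.1], 0.92), ([281.5, 203.4], 0.77), ([327.5, 167.1], 0.72), ([220.6, 189.9], 0.71), ([271.2, 161.0], 0.64)]
pocket [([263.1, 155.4], 0.96), ([361.5, 143.6], 0.95), ([326.7, 186.2], 0.85), ([234.3, 182.1], 0.71), ([296.4, 207.4], 0.65)]
ball_center [([302.9, 209.6], 0.59)]
scope [([151.1, 378.4], 0.94)]
lens [([173.4, 261.4], 0.79)]
empty_tray [([260.4, 282.1], 0.78)]
parts_box [([347.2, 257.3], 0.87), ([151.6, 377.6], 0.65)]
bottle [([314.4, 319.0], 0.88), ([172.0, 264.1], 0.22)]
tweezers [([207.3, 229.0], 0.59), ([299.9, 206.5], 0.52)]
top [[-0.001573388301734527, -0.9915019872407689, 0.13008202699396423, 0.3765763018199092], [-0.9997534065913263, 0.004441042924994338, 0.021757829551154934, 0.16631242377173347], [-0.022150631103666513, -0.13001571610903362, -0.9912644768710138, 1.3905647808205148]]
tray [([188.9, 228.9], 0.93), ([266.8, 290.1], 0.91), ([212.3, 285.8], 0.85), ([249.8, 231.8], 0.72), ([129.7, 216.6], 0.63)]
tray_grip [([186.0, 230.9], 0.92), ([126.9, 212.9], 0.72), ([210.1, 281.1], 0.7), ([248.5, 233.9], 0.58), ([264.5, 291.3], 0.58)]
pocket [([253.9, 291.7], 0.86), ([196.2, 214.4], 0.83), ([203.6, 292.5], 0.74), ([125.7, 230.5], 0.62)]
ball_center [([239.4, 219.1], 0.4)]
scope [([423.0, 201.8], 0.81)]
lens [([403.4, 197.6], 0.85), ([247.5, 231.2], 0.62)]
empty_tray [([250.6, 229.4], 0.66), ([322.5, 198.2], 0.58), ([423.9, 198.6], 0.19)]
parts_box [([260.9, 158.1], 0.86)]
bottle [([321.8, 141.7], 0.58)]
tweezers [([310.8, 271.2], 0.59)]
```

View pics/scene0.png

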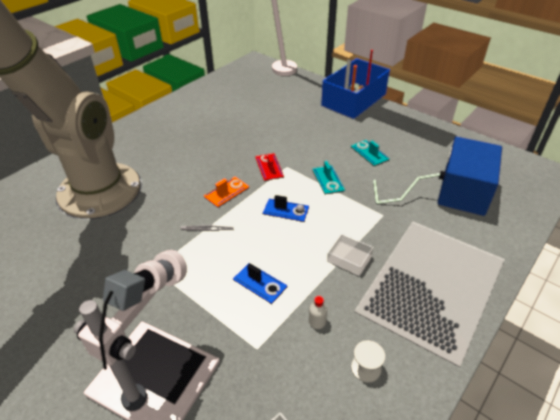

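View pics/top0.png

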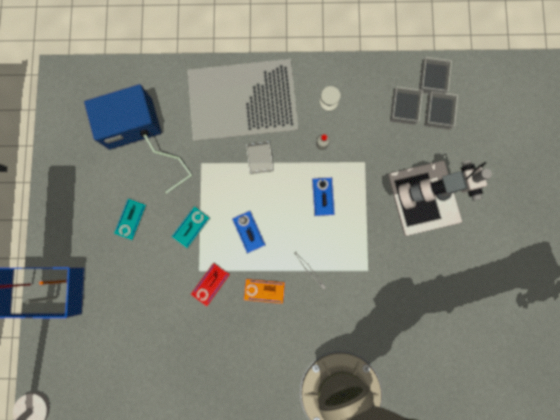

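Two blue candidates: A at scene (287,210) / top (248,231), and B at scene (260,283) / top (323,197). The ball network puts the ball in A. The orange, red and turquoise trays are look-alikes. I'll check A and B in one enlarged crop.

```bash
python3 - <<'E'
import cv2,numpy as np
s=cv2.imread("pics/scene0.png");t=cv2.imread("pics/top0.png")
f=lambda i,u,v:cv2.resize(i[v-30:v+30,u-40:u+40],(400,300),interpolation=cv2.INTER_CUBIC)
cv2.imwrite("pics/crop.png",np.vstack([np.hstack([f(s,287,210),f(s,260,283)]),np.hstack([f(t,248,231),f(t,323,197)])]))
E
```

```text
(no output)
```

View pics/crop.png

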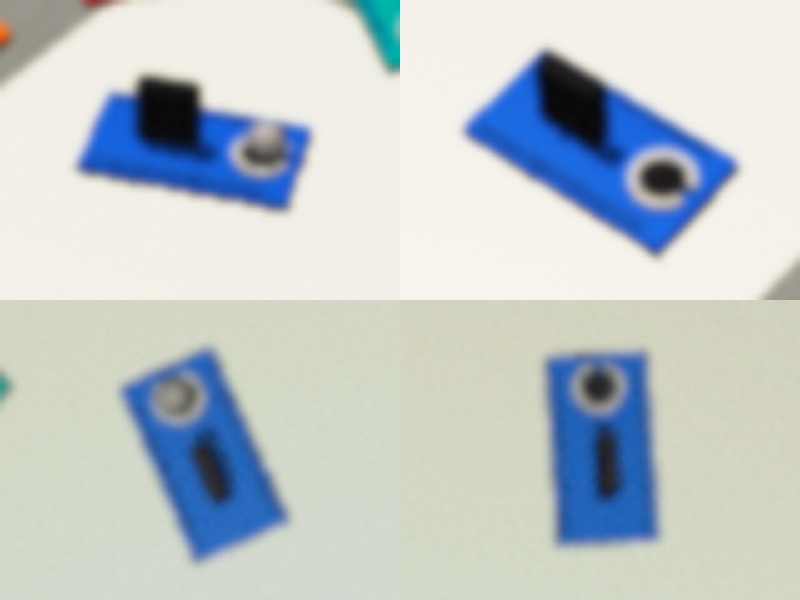

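A holds the ball and B's pocket shows an empty black floor, so A is the target. Next I measure A's plate and the scope.

```bash
cat > m.py <<'E'
from h import *
from scipy.optimize import least_squares
np.set_printoptions(precision=4,suppress=True)
def blue(p,c,r=45):
    h=cv2.cvtColor(p["frame"],cv2.COLOR_RGB2HSV);m=cv2.inRange(h,(100,130,60),(130,255,255))
    n,l,s,ce=cv2.connectedComponentsWithStats(m)
    i=min(range(1,n),key=lambda i:np.hypot(*(ce[i]-c))+(1e3 if s[i,4]<100 else 0));return (l==i).astype(np.uint8)
def plate(p,c,z=.008):
    cs,_=cv2.findContours(blue(p,c),cv2.RETR_EXTERNAL,cv2.CHAIN_APPROX_NONE)
    q=np.vstack(cs)[:,0].astype(float);w=np.array([onz(p,x,z)[:2] for x in q])
    (c,(a,b),th)=cv2.minAreaRect((w*1000).astype(np.float32))
    return np.array(c)/1000,(a,b),th
E
python3 - <<'E'
from m import *
t=ctrl.get_image("top");s=ctrl.get_image("scene")
print("A top",plate(t,(248,231)));print("A scene",plate(s,(287,210)))
print("B top",plate(t,(323,197)))
L={};
for q in("lens","scope"):
    L[q]=[[r["centre"] for r in ctrl.place_of(p,q)][:1] for p in(t,s)]
print(L)
X=tri([ray(t,L["lens"][0][0]),ray(s,L["lens"][1][0])]);print("lens",X,proj(t,X),proj(s,X))
print("scope",onz(t,L["scope"][0][0],0),onz(s,L["scope"][1][0],0))
for p,c in((t,"ball_center"),(s,"ball_center"),(t,"pocket"),(t,"tray_grip"),(s,"tray_grip")):
    z={"ball_center":.019,"pocket":.019,"tray_grip":.03}[c]
    print(c,[onz(p,r["centre"],z) for r in ctrl.place_of(p,c)])
for n,p,c in(("t",t,(430,200)),("s",s,(140,350))):
    i=p["frame"][:,:,::-1];u,v=c;cv2.imwrite(f"pics/sc{n}.png",cv2.resize(i[max(v-90,0):v+70,max(u-100,0):u+100],None,fx=4,fy=4,interpolation=cv2.INTER_CUBIC)[:600])
E
```

```text
A top (array([0.4787, 0.2777]), (113.82791900634766, 57.456565856933594), 24.07729721069336)
A scene (array([0.4828, 0.2701]), (114.67023468017578, 60.32487487792969), 23.504493713378906)
B top (array([0.588 , 0.0451]), (113.12368774414062, 57.57439422607422), 2.5916452407836914)
{'lens': [[[406.3, 196.7]], [[302.2, 210.9]]], 'scope': [[[427.1, 199.8]], [[153.3, 375.4]]]}
lens [ 0.6308 -0.0526  0.3465] [375.8592 156.6026] [233.3514 205.4673]
scope [ 0.5761 -0.28    0.    ] [ 0.5771 -0.2688  0.    ]
ball_center [array([0.505 , 0.2931, 0.019 ])]
ball_center [array([0.5145, 0.2916, 0.019 ]), array([0.5121, 0.2948, 0.019 ])]
pocket [array([0.4877, 0.6589, 0.019 ]), array([0.2852, 0.417 , 0.019 ]), array([0.5354, 0.4319, 0.019 ]), array([0.5087, 0.2892, 0.019 ]), array([0.2956, 0.2586, 0.019 ])]
tray_grip [array([0.4727, 0.2778, 0.03  ]), array([0.5279, 0.6433, 0.03  ]), array([0.2998, 0.2281, 0.03  ]), array([0.4733, 0.4678, 0.03  ]), array([0.3339, 0.3878, 0.03  ])]
tray_grip [array([0.5387, 0.6343, 0.03  ]), array([0.4653, 0.2705, 0.03  ]), array([0.3095, 0.1858, 0.03  ]), array([0.4973, 0.4576, 0.03  ]), array([0.3379, 0.3721, 0.03  ])]
```

View pics/sct.png

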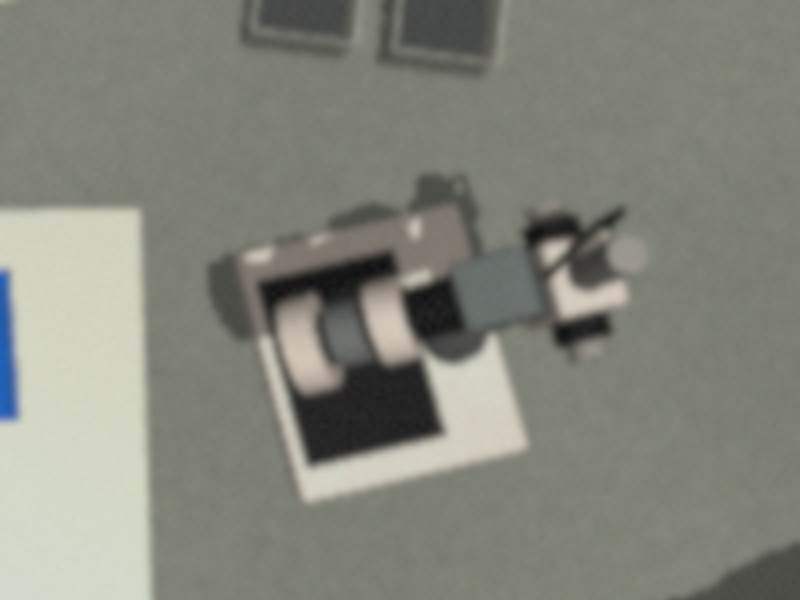

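View pics/scs.png

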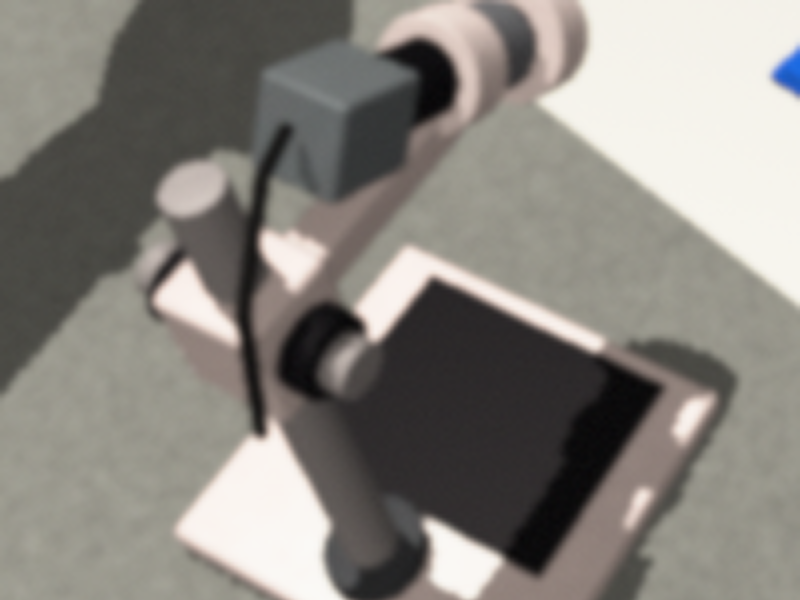

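The scope's base shows clearly in both views. In the top crop its corners are (236,255), (305,502), (528,445) and (462,203); in the scene crop they are (718,395), (410,245) and (175,530). The post top is at (627,255) in the top crop and (197,190) in the scene crop. I'll fit the scope pose and lens height to these, then overlay the model to check.

```bash
python3 - <<'E'
from m import *
t=ctrl.get_image("top");s=ctrl.get_image("scene")
T=lambda u,v:(u/4+330,v/4+110);S=lambda u,v:(u/4+40,v/4+260)
obs=[(t,T(236,255),(-.09,.1,.018)),(t,T(305,502),(-.09,-.1,.018)),(t,T(528,445),(.09,-.1,.018)),(t,T(462,203),(.09,.1,.018)),
(t,T(627,255),(.055,0,.323)),(s,S(718,395),(-.09,.1,.018)),(s,S(410,245),(-.09,-.1,.018)),(s,S(175,530),(.09,-.1,.018)),(s,S(197,190),(.055,0,.323))]
net=[]
for p in(t,s):
    for r in ctrl.place_of(p,"lens"):
        c=np.array(r["centre"]);print(c,r["conf"])
        if np.hypot(*(c-((404,197) if p is t else (174,262))))<12: obs.append((p,c,"L"))
def W(q,X):
    x,y,a,h=q;X=(-.125,0,h) if isinstance(X,str) else X
    c,n=np.cos(a),np.sin(a);return np.array([x+c*X[0]-n*X[1],y+n*X[0]+c*X[1],X[2]])
# corner labelling checked by residuals: try both handednesses
for flip in(1,-1):
    f=lambda q:np.ravel([(proj(p,W(q,X if isinstance(X,str) else (X[0],flip*X[1],X[2])))-c)*(1 if not isinstance(X,str) else .7) for p,c,X in obs])
    R=least_squares(f,[.577,-.275,np.radians(-75 if 1 else 0),.2],loss="soft_l1",f_scale=1.)
    print(flip,R.cost,R.x,np.degrees(R.x[2]));print(R.fun.reshape(-1,2).round(1).tolist())
    if flip==1 or R.cost<best.cost: best=R
q=best.x;print("lens",W(q,"L"),"focus",W(q,(-.22,0,q[3]-.055)))
np.save("q.npy",q)
for n,p,o in(("t",t,(385,160)),("s",s,(130,225))):
    im=cv2.resize(p["frame"][o[1]:o[1]+75,o[0]:o[0]+100,::-1],None,fx=4,fy=4,interpolation=cv2.INTER_CUBIC)
    for dh,col in((0,(0,0,255)),(.01,(0,255,0)),(-.01,(255,0,0))):
        k=[]
        for b in np.linspace(0,2*np.pi,60):
            k.append(proj(p,W(q,(-.125-.016*np.cos(b),.032*np.sin(b),q[3]+dh+.0277*np.cos(b)))))
        cv2.polylines(im,[np.int32((np.array(k)-o)*4+1.5)],True,col,1)
    cv2.imwrite(f"pics/o{n}.png",im)
a=cv2.imread("pics/ot.png");b=cv2.imread("pics/os.png");cv2.imwrite("pics/o.png",np.hstack([a,b]))
E
```

```text
[406.3 198.5] 0.63
1 10.686603345519755 [ 0.5843 -0.2708 -1.3396  0.2352] -76.75512039434633
[[-0.1, -1.6], [-0.0, -0.8], [1.4, -0.3], [-0.5, -2.0], [1.0, -1.8], [0.4, -1.7], [-0.5, -1.6], [-1.4, -0.5], [-1.1, -1.2], [-0.6, -2.6]]
-1 610.0225476663812 [ 0.6031 -0.2703 -1.9071  0.2224] -109.26592426955403
[[-1.3, 37.5], [0.6, -84.3], [0.7, -51.7], [-1.1, 69.6], [0.4, 3.0], [-36.9, -37.4], [80.3, 78.0], [46.8, 59.3], [-4.5, -6.5], [-1.6, -25.2]]
lens [ 0.5556 -0.1491  0.2352] focus [ 0.5339 -0.0566  0.1802]
```

View pics/o.png

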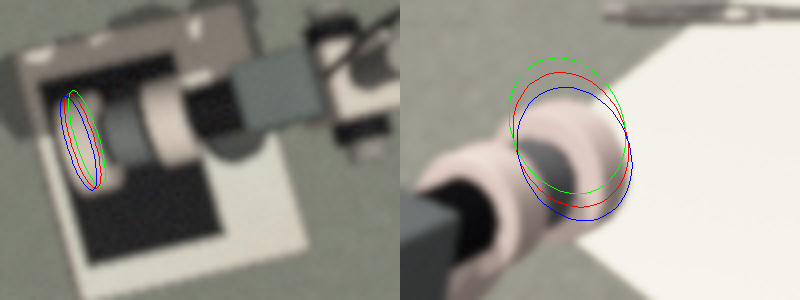

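The overlay shows the fitted height is about 10-13 mm too high, so the lens is at z≈0.222. The focus is then near (0.533, -0.057, 0.167), with a scope yaw of -76.8°. The tray centre is near (0.480, 0.276) at yaw 23.8°, so its grip is at (0.466, 0.270). I'll approach on an inner arc clear of the scope and turn the tool +186°, because that keeps joint 7 well inside its range.

>>> carry_out:
  targets:
    - [[0.344, 0.874, 0, 0, 0, 0.0985, 85], [0.344, 0.874, 0, 0, 0, 0.0985, 85], [0.344, 0.874, 0, 0, 0, 0.0985, 85], [0.344, 0.874, 0, 0, 0, 0.0985, 85], [0.344, 0.874, 0, 0, 0, 0.0985, 85], [0.344, 0.874, 0, 0, 0, 0.0985, 85], [0.344, 0.874, 0, 0, 0, 0.0985, 85], [0.344, 0.874, 0, 0, 0, 0.0985, 85], [0.344, 0.874, 0, 0, 0, 0.0985, 85], [0.571, 0.81, 0, 0, 0, 0.0985, 85], [0.571, 0.81, 0, 0, 0, 0.0985, 85], [0.571, 0.81, 0, 0, 0, 0.0985, 85], [0.571, 0.81, 0, 0, 0, 0.0985, 85], [0.571, 0.81, 0, 0, 0, 0.0985, 85], [0.571, 0.81, 0, 0, 0, 0.0985, 85], [0.571, 0.81, 0, 0, 0, 0.0985, 85]]

```text
time: 3.85
tool_pos: [0.4015, -0.1884, 0.2393]
eef_rot: [180.0, -0.0, 108.1]
force: [0.6, 0.6, -1.0]
finger_gap: 0.993
grip_force: 0.0
```

>>> carry_out:
  targets:
    - [[0.286, 0.905, 0, 0, 0, 0.0985, 85], [0.286, 0.905, 0, 0, 0, 0.0985, 85], [0.286, 0.905, 0, 0, 0, 0.0985, 85], [0.286, 0.905, 0, 0, 0, 0.0985, 85], [0.286, 0.905, 0, 0, 0, 0.0985, 85], [0.286, 0.905, 0, 0, 0, 0.0985, 85], [0.286, 0.905, 0, 0, 0, 0.0985, 85], [0.02, 0.9, 0, 0, 0, 0.0985, 85], [0.02, 0.9, 0, 0, 0, 0.0985, 85], [0.02, 0.9, 0, 0, 0, 0.0985, 85], [0.02, 0.9, 0, 0, 0, 0.0985, 85], [0.02, 0.9, 0, 0, 0, 0.0985, 85], [0.02, 0.9, 0, 0, 0, 0.0985, 85], [0.02, 0.9, 0, 0, 0, 0.0985, 85], [0.02, 0.9, 0, 0, 0, 0.0985, 85], [0.02, 0.9, 0, 0, 0, 0.0985, 85], [0.0, 0.9, 0, 0, 0, 0.0985, 85], [0, 0, 0, 0, 0, 0, 60]]

```text
time: 6.1
tool_pos: [0.4646, 0.2731, 0.2392]
eef_rot: [179.9, -0.0, -155.9]
force: [0.0, -0.1, -0.4]
finger_gap: 0.814
grip_force: 0.0
```

>>> carry_out:
  targets:
    - [[0.045, -0.1, -0.9, 0, 0, 0, 50], [0, 0, -0.9, 0, 0, 0, 50], [0, 0, -0.9, 0, 0, 0, 50], [0, 0, -0.9, 0, 0, 0, 50], [0, 0, -0.9, 0, 0, 0, 50], [0, 0, -0.9, 0, 0, 0, 50], [0, 0, -0.7, 0, 0, 0, 50], [0, 0, -0.4, 0, 0, 0, 50], [0, 0, 0, 0, 0, 0, 50]]

```text
time: 7.22
tool_pos: [0.4669, 0.2667, 0.0438]
eef_rot: [-180.0, -0.1, -156.3]
force: [1.2, -0.3, -0.0]
finger_gap: 0.587
grip_force: 0.0
```

```bash
python3 - <<'E'
from h import *
p=ctrl.get_image("scene");cv2.imwrite("pics/g.png",cv2.resize(p["frame"][150:260,220:360,::-1],None,fx=5,fy=5,interpolation=cv2.INTER_CUBIC))
print(ctrl.observe()["tool_pos"],ctrl.observe()["force"])
E
```

```text
[0.46734072 0.2671207  0.04455024] [-0.37213829  1.02170292  0.41175781]
```

View pics/g.png

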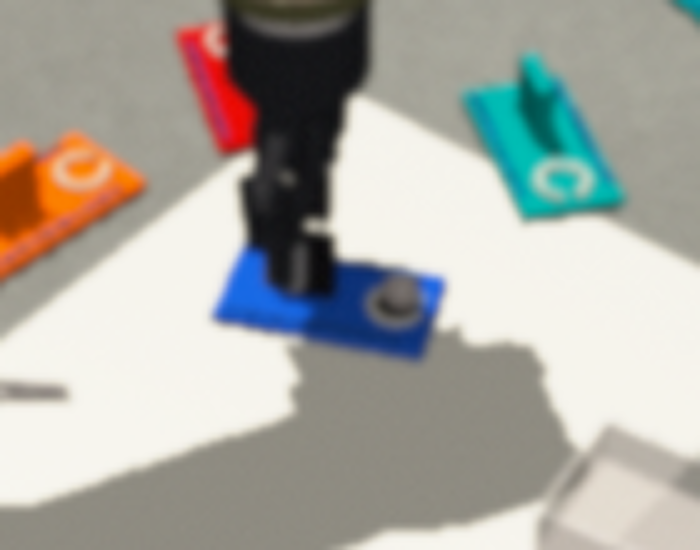

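The fingers straddle the grip at crop (300,260), and the ball sits in its pocket at (400,292). I'll go down another 17 mm and close gently.

>>> carry_out:
  targets:
    - [[0, 0.1, -0.3, 0, 0, 0, 50], [0, 0, -0.28, 0, 0, 0, 45], [0, 0, 0, 0, 0, 0, 38], [0, 0, 0, 0, 0, 0, 32], [0, 0, 0, 0, 0, 0, 27], [0, 0, 0, 0, 0, 0, 24], [0, 0, 0, 0, 0, 0, 21], [0, 0, 0, 0, 0, 0, 19], [0, 0, 0, 0, 0, 0, 17], [0, 0, 0, 0, 0, 0, 15], [0, 0, 0, 0, 0, 0, 13.5], [0, 0, 0, 0, 0, 0, 12], [0, 0, 0, 0, 0, 0, 10], [0, 0, 0, 0, 0, 0, 5], [0, 0, 0, 0, 0, 0, 0], [0, 0, 0, 0, 0, 0, 0], [0, 0, 0, 0, 0, 0, 0]]

```text
time: 9.4
tool_pos: [0.4672, 0.2702, 0.027]
eef_rot: [180.0, 0.0, -156.3]
force: [-1.7, 1.2, 3.6]
finger_gap: 0.129
grip_force: 58.4
```

>>> carry_out:
  targets:
    - [[0, 0, 0.1, 0, 0, 0, 0], [0, 0, 0.2, 0, 0, 0, 0], [0, 0, 0.3, 0, 0, 0, 0], [0, 0, 0.4, 0, 0, 0, 0], [0, 0, 0.4, 0, 0, 0, 0], [0, 0, 0.4, 0, 0, 0, 0], [0, 0, 0.4, 0, 0, 0, 0], [0, 0, 0.4, 0, 0, 0, 0], [0, 0, 0.4, 0, 0, 0, 0], [0, 0, 0.4, 0, 0, 0, 0], [0, 0, 0.4, 0, 0, 0, 0], [0, 0, 0.4, 0, 0, 0, 0], [0, 0, 0.3, 0, 0, 0, 0], [0, 0, 0.2, 0, 0, 0, 0], [0, 0, 0.1, 0, 0, 0, 0], [0, 0, 0.13, 0, 0, 0, 0], [0, 0, 0, 0, 0, 0, 0]]

```text
time: 11.52
tool_pos: [0.4673, 0.27, 0.1749]
eef_rot: [180.0, 0.0, -156.3]
force: [-0.7, 0.1, -2.9]
finger_gap: 0.128
grip_force: 58.3
```

```bash
python3 - <<'E'
from h import *
o=ctrl.observe();print(o["tool_pos"],o["eef_rot"],o["force"],o["moment"])
for n in("scene","top"):
    p=ctrl.get_image(n);cv2.imwrite(f"pics/l{n}.png",p["frame"][:,:,::-1])
    X=np.array(o["tool_pos"])+.053*np.array([np.cos(np.radians(23.7)),np.sin(np.radians(23.7)),0])+[0,0,-.008]
    print(n,proj(p,X),[(r["centre"],r["conf"]) for r in ctrl.place_of(p,"ball_center")])
E
python3 -c "
import cv2
i=cv2.imread('pics/lscene.png');cv2.imwrite('pics/lc.png',cv2.resize(i[100:240,190:370],None,fx=4,fy=4,interpolation=2))"
```

```text
[0.4672532  0.27003478 0.17488264] [ 1.79998924e+02  5.41255881e-03 -1.56294658e+02] [-0.67422097  0.14330584 -2.93749023] [0.03070841 0.06754792 0.00556872]
scene [300.92787261 165.03131695] [([302.2, 168.6], 0.43)]
top [238.77395621 213.73084501] []
```

View pics/lc.png

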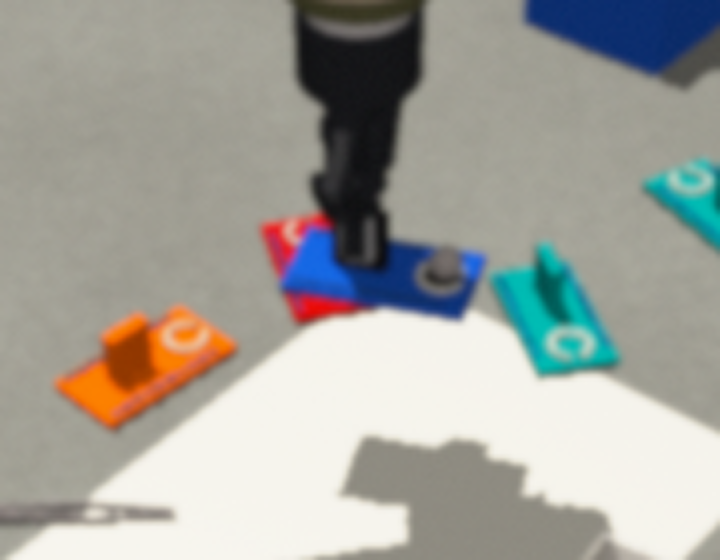

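The tray is held level, with the ball in its pocket at crop (444,265), within about 1 px of the prediction. Next I carry it in one smooth translation and turn to the focus.

>>> carry_out:
  targets:
    - [[0.032, -0.164, 0, 0, 0, -0.0313, 0], [0.032, -0.164, 0, 0, 0, -0.0313, 0], [0.0645, -0.3274, 0, 0, 0, -0.0626, 0], [0.0645, -0.3274, 0, 0, 0, -0.0626, 0], [0.0645, -0.3274, 0, 0, 0, -0.0626, 0], [0.0645, -0.3274, 0, 0, 0, -0.0626, 0], [0.0645, -0.3274, 0, 0, 0, -0.0626, 0], [0.0645, -0.3274, 0, 0, 0, -0.0626, 0], [0.0645, -0.3274, 0, 0, 0, -0.0626, 0], [0.0645, -0.3274, 0, 0, 0, -0.0626, 0], [0.0645, -0.3274, 0, 0, 0, -0.0626, 0], [0.0645, -0.3274, 0, 0, 0, -0.0626, 0], [0.0645, -0.3274, 0, 0, 0, -0.0626, 0], [0.0645, -0.3274, 0, 0, 0, -0.0626, 0], [0.0645, -0.3274, 0, 0, 0, -0.0626, 0]]

```text
time: 13.6
tool_pos: [0.4944, 0.1318, 0.1748]
eef_rot: [-180.0, -0.0, 153.3]
force: [0.2, -0.1, -2.7]
finger_gap: 0.13
grip_force: 58.5
```

>>> carry_out:
  targets:
    - [[0.0645, -0.3274, 0, 0, 0, -0.0626, 0], [0.0645, -0.3274, 0, 0, 0, -0.0626, 0], [0.0645, -0.3274, 0, 0, 0, -0.0626, 0], [0.0645, -0.3274, 0, 0, 0, -0.0626, 0], [0.0645, -0.3274, 0, 0, 0, -0.0626, 0], [0.0645, -0.3274, 0, 0, 0, -0.0626, 0], [0.0645, -0.3274, 0, 0, 0, -0.0626, 0], [0.0645, -0.3274, 0, 0, 0, -0.0626, 0], [0.0645, -0.3274, 0, 0, 0, -0.0626, 0], [0.0645, -0.3274, 0, 0, 0, -0.0626, 0], [0.0645, -0.3274, 0, 0, 0, -0.0626, 0], [0.0645, -0.3274, 0, 0, 0, -0.0626, 0], [0.0645, -0.3274, 0, 0, 0, -0.0626, 0], [0.032, -0.164, 0, 0, 0, -0.0313, 0], [0.032, -0.164, 0, 0, 0, -0.0313, 0], [0, 0, 0, 0, 0, 0, 0], [0, 0, 0, 0, 0, 0, 0]]

```text
time: 15.72
tool_pos: [0.5213, -0.0047, 0.1748]
eef_rot: [180.0, -0.0, 103.3]
force: [0.2, -0.9, -2.8]
finger_gap: 0.128
grip_force: 58.5
```

```bash
python3 - <<'E'
from h import *
o=ctrl.observe();print(o["time"],o["tool_pos"],o["eef_rot"],o["force"])
q=np.load("q.npy");x,y,a=q[:3]
I=[]
for n,oo in(("scene",(140,200)),("top",(330,150))):
    p=ctrl.get_image(n);im=cv2.resize(p["frame"][oo[1]:oo[1]+110,oo[0]:oo[0]+80,::-1],None,fx=5,fy=5,interpolation=cv2.INTER_CUBIC)
    yw=np.radians(o["eef_rot"][2]+180);X=np.array(o["tool_pos"])+[.053*np.cos(yw),.053*np.sin(yw),-.008]
    print(n,"ballpred",X,proj(p,X),[(r["centre"],r["conf"]) for r in ctrl.place_of(p,"ball_center")],"lens",[(r["centre"],r["conf"]) for r in ctrl.place_of(p,"lens")][:2])
    for h,col in((.2225,(0,0,255)),(.213,(0,200,0))):
        k=[proj(p,np.array([x,y,0])+[np.cos(a)*u-np.sin(a)*v,np.sin(a)*u+np.cos(a)*v,w]) for b in np.linspace(0,6.28,60) for u,v,w in [(-.125-.016*np.cos(b),.032*np.sin(b),h+.0277*np.cos(b))]]
        cv2.polylines(im,[np.int32((np.array(k)-oo)*5+2)],True,col,1)
    c=np.int32((proj(p,X)-oo)*5+2);cv2.drawMarker(im,[int(v) for v in c],(0,0,255),0,12,1)
    I.append(im)
cv2.imwrite("pics/f.png",np.hstack(I))
E
```

```text
15.725 [ 0.52131539 -0.00465923  0.17480901] [ 1.79998027e+02 -1.40149767e-02  1.03331465e+02] [ 0.22034352 -0.92362522 -2.81409056]
scene ballpred [ 0.53353635 -0.05623101  0.16680901] [205.06897504 249.13249611] [([206.8, 253.9], 0.48)] lens [([175.1, 262.5], 0.95)]
top ballpred [ 0.53353635 -0.05623101  0.16680901] [365.0338927  206.80187384] [] lens [([403.4, 194.0], 0.76)]
```

View pics/f.png

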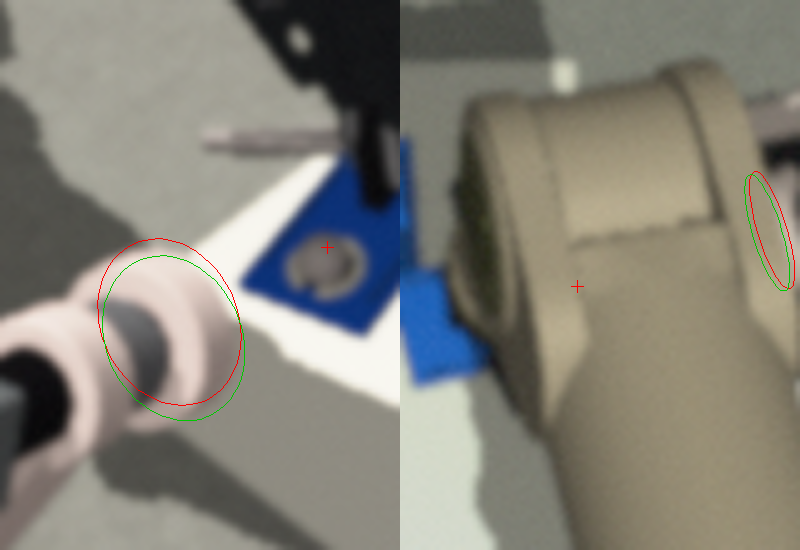

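The tray is held level beside the scope with the slot facing the lens. The ball shows at scene crop (320,260), about 2 px below its projection, so the scene camera has a small row bias. I'll refit the scope with the biases seen on the tray, whose pose is known from the arm.

```bash
python3 - <<'E'
from m import *
o=ctrl.observe()
t=ctrl.get_image("top");s=ctrl.get_image("scene")
X=np.array([.53354,-.05623,.1668])
r=ctrl.cut_out(s,"ball_center")
for k in r[:2]:
    v,u=np.nonzero(k["region"]);print("ball cut",u.mean(),v.mean(),len(u),u.min(),u.max(),v.min(),v.max())
print("pred",proj(s,X))
T=lambda u,v:((u+.5)/4-.5+330,(v+.5)/4-.5+110);S=lambda u,v:((u+.5)/4-.5+40,(v+.5)/4-.5+260)
obs=[(t,T(236,255),(-.09,.1,.018)),(t,T(305,502),(-.09,-.1,.018)),(t,T(528,445),(.09,-.1,.018)),(t,T(462,203),(.09,.1,.018)),
(t,T(627,255),(.055,0,.323)),(s,S(718,395),(-.09,.1,.018)),(s,S(410,245),(-.09,-.1,.018)),(s,S(175,530),(.09,-.1,.018)),(s,S(197,190),(.055,0,.323)),
(t,(404.5,196.5),"L"),(s,(174.3,262),"L")]
def W(q,X):
    x,y,a,h=q[:4];X=(-.125,0,h) if isinstance(X,str) else X
    c,n=np.cos(a),np.sin(a);return np.array([x+c*X[0]-n*X[1],y+n*X[0]+c*X[1],X[2]])
for bt,bs in(((-.65,.9),(-.5,1.8)),((0,0),(0,0)),((-.65,.9),(0,1.2)),((-.65,.9),(-1,2.5))):
    f=lambda q:np.ravel([(proj(p,W(q,Z))+(bt if p is t else bs)-c)*(.6 if isinstance(Z,str) else 1) for p,c,Z in obs])
    R=least_squares(f,[.577,-.275,-1.34,.2],loss="soft_l1",f_scale=1.);q=R.x
    print(bt,bs,R.cost,q,np.degrees(q[2]),"focus",W(q,(-.22,0,q[3]-.055)));print(R.fun.reshape(-1,2).round(1).tolist())
    if bs[1]==1.8:np.save("q2.npy",q);qq=q
q=qq;bs=np.array([-.5,1.8]);oo=(150,215);im=cv2.resize(s["frame"][oo[1]:oo[1]+75,oo[0]:oo[0]+80,::-1],None,fx=8,fy=8,interpolation=cv2.INTER_CUBIC);im2=im.copy()
for h,col in((.215,(0,200,0)),(.222,(0,0,255)),(.23,(255,0,0))):
    k=[proj(s,W(q,(-.125-.016*np.cos(b),.032*np.sin(b),h+.0277*np.cos(b))))+bs for b in np.linspace(0,6.28,60)]
    cv2.polylines(im,[np.int32((np.array(k)-oo+.5)*8)],True,col,1)
C=proj(s,X)+bs;cv2.circle(im,[int(v) for v in (C-oo+.5)*8],int(8*np.hypot(*(proj(s,X+[.6405*.011,.768*.011,0])-proj(s,X)))),(0,0,255),1)
cv2.imwrite("pics/f2.png",im)
E
```

```text
ball cut 350.15785054575986 254.41477749790093 1191 328 373 235 275
ball cut 204.5897435897436 251.67948717948718 78 200 209 247 256
pred [205.0711 249.1359]
(-0.65, 0.9) (-0.5, 1.8) 3.6810133364955657 [ 0.5839 -0.2691 -1.3455  0.2318] -77.09136360914606 focus [ 0.5348 -0.0547  0.1768]
[[-0.8, -0.4], [-1.1, 0.4], [0.4, 1.4], [-1.1, -0.4], [0.1, -0.3], [0.8, 0.1], [0.2, -0.2], [-0.8, 0.5], [-0.5, -0.0], [-0.5, -0.4], [-0.9, 0.1]]
(0, 0) (0, 0) 7.09438705563962 [ 0.5842 -0.2702 -1.34    0.227 ] -76.77846498434975 focus [ 0.5339 -0.0561  0.172 ]
[[0.1, -1.2], [0.2, -0.4], [1.6, 0.2], [-0.3, -1.5], [1.1, -1.4], [0.9, -1.6], [0.0, -1.4], [-0.8, -0.4], [-0.4, -1.1], [-0.1, -0.7], [-0.7, 0.2]]
(-0.65, 0.9) (0, 1.2) 3.363119077201923 [ 0.5841 -0.2701 -1.3444  0.231 ] -77.02788636599274 focus [ 0.5348 -0.0557  0.176 ]
[[-0.5, -0.5], [-0.7, 0.4], [0.8, 1.2], [-0.8, -0.5], [0.4, -0.4], [1.0, -0.2], [0.4, -0.4], [-0.7, 0.4], [-0.5, -0.1], [-0.3, -0.4], [-0.7, 0.1]]
(-0.65, 0.9) (-1, 2.5) 4.6874676248768585 [ 0.5836 -0.2681 -1.3466  0.2328] -77.1543392798321 focus [ 0.5347 -0.0536  0.1778]
[[-1.1, -0.4], [-1.5, 0.5], [0.1, 1.5], [-1.4, -0.3], [-0.4, -0.1], [0.6, 0.4], [0.1, 0.1], [-0.9, 0.7], [-0.5, 0.1], [-0.7, -0.4], [-1.0, 0.1]]
```

View pics/f2.png

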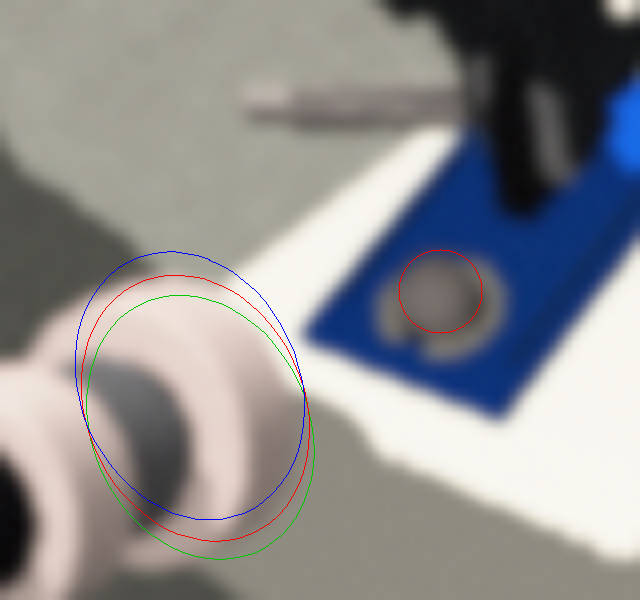

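The refit moves the focus only a few mm in x and y, and the red ball circle sits on the ball at (440,291). The red ring (h=0.222) follows the ring-light outline best. I'll settle the height with an edge-contrast scan.

```bash
python3 - <<'E'
from m import *
q=np.load("q2.npy");s=ctrl.get_image("scene");g=cv2.GaussianBlur(s["frame"].astype(np.float32),(0,0),.6);bs=np.array([-.5,1.8])
def W(X):
    x,y,a,_=q;c,n=np.cos(a),np.sin(a);return np.array([x+c*X[0]-n*X[1],y+n*X[0]+c*X[1],X[2]])
for h in np.arange(.205,.241,.0025):
    out=[]
    k=lambda r:np.float32([proj(s,W((-.125-.5*r*np.cos(b),r*np.sin(b),h+.866*r*np.cos(b))))+bs for b in np.linspace(0,2*np.pi,72,endpoint=False)])
    i,o=k(.029),k(.035);c=k(.032)
    A=cv2.remap(g,i[:,:1],i[:,1:],1)[:,0];B=cv2.remap(g,o[:,:1],o[:,1:],1)[:,0];d=np.linalg.norm(A-B,axis=1)
    ctr=c.mean(0)
    e=np.degrees(np.arctan2(c[:,1]-ctr[1],c[:,0]-ctr[0]))
    print(round(h,4),[round(float(d[(e>lo)&(e<lo+30)].mean()),1) for lo in(-90,-60,-30,0,30,60)])
E
```

```text
0.205 [23.7, 88.6, 27.3, 1.7, 0.8, 30.3]
0.2075 [26.2, 81.4, 39.9, 2.5, 0.7, 26.2]
0.21 [25.7, 72.0, 50.3, 4.0, 0.7, 21.0]
0.2125 [27.5, 60.8, 56.7, 5.6, 2.1, 17.1]
0.215 [34.8, 49.1, 58.1, 7.7, 5.7, 17.6]
0.2175 [45.0, 37.0, 55.7, 9.7, 11.7, 21.8]
0.22 [50.8, 26.4, 49.0, 12.0, 18.5, 29.7]
0.2225 [49.6, 20.5, 39.6, 14.8, 23.1, 38.7]
0.225 [41.8, 14.4, 37.6, 17.8, 23.9, 46.8]
0.2275 [32.3, 15.6, 32.7, 20.2, 20.6, 54.9]
0.23 [24.9, 9.2, 39.1, 20.4, 18.1, 57.9]
0.2325 [20.5, 4.1, 44.8, 19.0, 17.0, 56.0]
0.235 [17.1, 4.1, 48.7, 18.5, 18.2, 52.4]
0.2375 [12.0, 8.7, 54.2, 17.8, 19.6, 49.5]
0.24 [6.8, 12.4, 55.9, 17.7, 22.9, 43.6]
```

The silhouette gives h≈0.221-0.225 and the networks about 0.23, so I'll take 0.225, putting the focus at z≈0.170. I'll make the small correction and let it settle.

>>> carry_out:
  targets:
    - [[0.02, 0.02, 0.06, 0, 0, 0, 0], [0.01, 0.01, 0.06, 0, 0, 0, 0], [0, 0, 0, 0, 0, 0, 0], [0, 0, 0, 0, 0, 0, 0], [0, 0, 0, 0, 0, 0, 0], [0, 0, 0, 0, 0, 0, 0], [0, 0, 0, 0, 0, 0, 0], [0, 0, 0, 0, 0, 0, 0]]

```text
time: 17.23
tool_pos: [0.5223, -0.0042, 0.1784]
eef_rot: [-180.0, -0.0, 103.3]
force: [0.6, -0.7, -2.5]
finger_gap: 0.131
grip_force: 58.5
```

```bash
python3 - <<'E'
from h import *
print(ctrl.observe()["tool_pos"],ctrl.observe()["grip_force"],ctrl.hand_in())
E
```

```text
the job is handed in; nothing more can be done
[ 0.52225877 -0.00419626  0.17838261] 58.47107112407684 None
```

I handed the job in at about 17 s of the 51 s limit, with the tray held level and still, its slot facing the microscope and the ball in its pocket at my estimate of the focus point. The hand-in returned no verdict, and the lens height is the least certain measurement, good to about 5 mm against the 15 mm tolerance.

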